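# Shut off the clamp air, unlatch the medallion carrier and hold it up

### The arm

A 6-joint arm with a two-finger parallel gripper is mounted at the origin on the work surface. World frame = base frame: x ahead of the robot, y to its left, z up, the work surface at z = 0. Lengths are in m, angles in rad, forces in N, time in s.
With the tool pointing down it reaches from about 0.425 to 0.95 m from the base axis. Payload 3.5 kg.
Tool frame: the origin (TCP) lies on the centre line of the jaws, within the pads' length; the fingertips stand 11 mm ahead of it and the grasp point (between the pads) lies 8 mm behind it; y points along the fingers, x is the direction in which the jaws open and shut, and the axes are right-handed (so a half turn about y gives the same grasp; the last joint's range is limited). The gripper opens to 85 mm and grips with 20 to 120 N. Pads are 22 mm wide; open, the fingers measure 114 mm over their backs; the gripper's body (76 mm by 85 mm) begins 54 mm behind the grasp point. The pads swing forward as they close: fully open they stand 13 mm farther back than shut.
Start: joints at [-1.29, 0.286, 1.577, -0, 1.279, -0.15], TCP at [0.282, -0.613, 0.242] pointing down, gripper open.
Joint ranges: [-2.77, 2.77], [-0.9, 2.22], [0.21, 2.48], [-1.53, 4.67], [0.24, 2.81], [-2.84, 2.84]. Speed limits (rad/s): [2.79, 2.79, 3.14, 3.14, 3.14, 3.14].

### API

Orientations are given as a unit quaternion [x, y, z, w].
In Python, from plant import get_state, read_camera, sign_off gives the robot as it stands.
- The arm moves only by the shell command python3 -m inch 'ROWS' [FORCE]. ROWS is JSON, a list of rows, each an object of numbers: "ax", "ay", "az": the turn, a rotation vector about the tool's x, y, z in rad; "x", "y", "z": the shift along the tool's x, y, z in mm; "hand": the closure, from -1 (fully open) to 1 (shut). In form: [{"ax": .., "ay": .., "az": .., "x": .., "y": .., "z": .., "hand": ..}, ...]. A call has 1 to 5 rows; each row shifts and turns the commanded pose from where the row before left it, along the tool's axes as they then stand; what a row does not reach is not made up. A row lasts 1/12 s, in which the tool goes at most 41.7 mm and 7.16 degrees, less where a joint would pass 70% of its speed; a pose out of reach is approached as far as the arm can. A call with a gripper value outside its range is refused whole. The fingers move at their own pace and stop on an object; FORCE is the grip in N (left out, the last holds). Time passes only in rows, so rows that do not move let the fingers close. It gives the time, the measured TCP pose, the force and the opening at its end, in the units of the state.
- get_state(): the state, without advancing time (a new reading comes with each control period).
- read_camera(name): name is "side" or "top" or "wrist"; returns a dict with "img" (420x560x3 uint8, red, green, blue), "fov_y" (degrees; the focal length in pixels is half the picture's height over the tangent of half this angle, whatever the lens; pixels are square), "cx", "cy" (the principal point, pixels), "distortion" ([k1, k2, p1, p2, k3] as OpenCV has them; the pictures are not rectified), "T" (4x4, takes a point from camera to world coordinates); the wrist camera has in their place "T_tool_cam" (4x4, takes a point from camera to tool coordinates, whose origin is the TCP and whose axes are the tool frame's). Camera axes: x right, y down, z forward; pixel columns grow to the right and rows downward; lengths in m; the calibration is good to about 2 mm. A picture is of the moment at which its call begins: read the wrist's pose just before it. There is no depth.
- sign_off(): hands the job in, once; it reports no verdict.
The state is a dict: "time": time; "qpos": joint angles; "dq": joint speeds; "joint_efforts": joint torques, N m; "eef_pos": TCP position; "tcp_rot": TCP orientation; "contact_force": force on the tool from outside, world axes, zero at the start; "wrist_torque": the same for the moment, N m; "opening": opening from 0.0 (shut) to 1.0 (fully open).
Only numpy, scipy, OpenCV 4.12 (cv2) and the standard library are available. Lean on these libraries where they do the work, as an engineer would, in place of code of your own. Each camera call takes 0.05 s, during which the arm holds its last target. There are 200 camera calls.

### The job

Shut off the clamp air first: turn the air regulator's black T-knob so that its pointer lines up with the raised mark on the regulator body, then slide the steel fork lock fully home over the knob. Then, while the medallion carrier still sits on its ball, pull its latch tab across against the spring (pinching the tab towards the fixed stem beside it does this), lift the carrier straight up off the ball mount and finish still holding it, level and still, at least 10 cm above where it sat and over the mount. Leave everything else on the bench where it is.

Things in the scene. Friction and masses are not known exactly. Their poses are not given: they have to be found in the camera images.
- regulator: aluminium air regulator block fixed to the bench, 240 x 85 x 30 mm high, x = -125 to +115 mm of its origin (on the bench). It carries the black T-knob (vertical axis at x = -60 mm), a flat gauge at x = -102 mm (top 38 mm above the bench), the fork lock, which slides along x, and the mark: a raised rib 12 mm long, along x at the knob's edge (x = -29 mm, y = 0)
- knob (a joint): turn of the T-knob (rad), 0 to 2.4, grows clockwise seen from above; the pointer meets the mark at 0.50, away from both stops. Starts at 1.3 to 1.8, so turn it anticlockwise. Friction 0.06 N m, stays where it is left
- knob_grip (a point): grip point of the T-knob on its axis, 70 mm above the bench. The upright bar to pinch is 42 mm long (this frame's x), 14 mm thick (y), from 38 to 85 mm above the bench, over a disc of 22 mm radius. The pointer, a light rib on the bar's top, points to this frame's +x; at the mark that is the regulator's +x
- lock (a joint): travel of the fork lock (m): 0 open (start), 0.075 fully home, moving to the regulator's -x, towards the knob. Friction 2 N, stays where it is left. Open, its prongs end 55 mm from the knob's axis; home, the two prongs (20 mm apart inside) straddle the foot of the knob's bar, which then lies along them
- lock_post (a point): on the axis of the lock's upright steel post, 68 mm above the bench. The post is 14 mm (regulator's x) by 24 mm (y), from 47 to 85 mm above the bench, at the regulator's x = +75 mm when open, 0 when home, y = 0. The fork plate under it is 54 mm wide, its top 47 mm above the bench
- ball_mount: dark steel ball mount fixed to the bench: base 110 x 90 x 12 mm, post, round collar 68 mm across with its top 70 mm above the bench (the carrier sits on it), then a 14 mm neck and a ball head 30 mm across, its flat underside 88 mm and its top 112 mm above the bench. Origin on the bench below the ball, z up
- carrier: loose medallion carrier, about 0.7 kg, balanced about the ball: aluminium coupler housing 44 x 44 x 52 mm over the ball (2 mm play), tongue stub reaching to x = -102 mm, bronze medallion 68 mm across at x = +76 mm. Origin on the ball's axis at the housing's underside, 70 mm above the bench when seated; 42 mm up it clears the ball. Stem (+y) and latch tab (-y) stand on the housing
- stem (a point): fixed aluminium stem on the carrier: upright bar 18 mm (carrier's x) by 8 mm (y), at carrier y = +8 to +16 mm, from 52 to 100 mm above the carrier's origin. This point is on its axis, 82 mm above the carrier's origin
- latch (a joint): travel of the spring latch on the carrier (m): 0 latched, 0.012 fully pulled, moving to the carrier's +y, towards the stem. At 0 its tooth lies under the ball's head and the carrier cannot be lifted; it is clear above 0.009. The spring pushes back with 6 N at 0, 11 N when pulled, and shuts the latch when let go
- latch_tab (a point): steel latch tab, 22 mm (carrier's x) by 8 mm (y), as tall as the stem; this point is on its axis, 82 mm above the carrier's origin, at carrier y = -20 mm, or -8 mm pulled. Outer faces of tab and stem span 40 mm, or 28 mm pulled (middle then at y = +2 mm: centre fingers there, as the stem stays put). The latch's plates on the housing reach 57 mm above the carrier's origin
- wax_can: plain aluminium can standing, 60 mm across, 70 mm high; loose, not part of the job; origin at the centre of its underside
- punch: steel chasing punch, square bar 110 x 11 x 11 mm, lying along its x; loose, not part of the job; origin at the centre of its underside
- hammer: wooden-handled hammer lying along its x, 260 mm long, 30 mm high; loose, not part of the job; origin at the centre of its underside
- plaster_block: white plaster block 60 x 60 x 55 mm; loose, not part of the job; origin at the centre of its underside
- bronze_box: small open bronze box 70 x 60 x 60 mm; loose, not part of the job; origin at the centre of its underside
- brush: brush lying along its x, 200 mm long, 20 mm high; loose, not part of the job; origin at the centre of its underside
- offcut: L-shaped bronze offcut, 70 x 60 x 20 mm; loose, not part of the job; origin at the centre of its underside

How it is judged:
By the outcome, as a careful person would: the job done as asked, in the order asked, and still so for the second after the job is handed in, while the arm keeps its last pose, push and grip.
It also fails if it takes over 61 s, if anything falls off the work surface, if the arm or the gripper's body presses on something with over 40 N, if the wrist force passes 120 N, or if a joint passes its speed limit or range.

## Working session

There is one attempt and no reset: what is moved stays moved. The work goes in short steps, Python scripts to look and compute and a shell command to move; the robot and the scene stay as the last step left them, time stands still between calls to the robot, and variables do not carry over. Pictures are saved under pics/ and viewed, about 8 in all and at most 12, crops included, and the job is handed in when it is done.

```bash
ls; mkdir -p pics
cat > h.py <<'E'
import numpy as np, cv2, json
from plant import get_state, read_camera
from scipy.spatial.transform import Rotation as R
def snap(name, fn):
    s=get_state(); c=read_camera(name)
    if 'T' in c: T=np.array(c['T'])
    else:
        W=np.eye(4); W[:3,:3]=R.from_quat(s['tcp_rot']).as_matrix(); W[:3,3]=s['eef_pos']; T=W@np.array(c['T_tool_cam'])
    h,w=c['img'].shape[:2]; f=h/2/np.tan(np.radians(c['fov_y'])/2)
    np.savez('pics/'+fn+'.npz',img=c['img'],T=T,K=np.array([[f,0,c['cx']],[0,f,c['cy']],[0,0,1]]),d=np.array(c['distortion'],float))
    cv2.imwrite('pics/'+fn+'.png',c['img'][:,:,::-1])
def ray(fn,px):
    z=np.load('pics/'+fn+'.npz'); u=cv2.undistortPoints(np.array([[px]],float),z['K'],z['d'])[0,0]
    v=z['T'][:3,:3]@np.array([u[0],u[1],1]); return z['T'][:3,3],v/np.linalg.norm(v)
def onz(fn,px,zz):
    o,v=ray(fn,px); return o+v*(zz-o[2])/v[2]
def tri(*obs):
    A=np.zeros((3,3));b=np.zeros(3)
    for fn,px in obs:
        o,v=ray(fn,px);P=np.eye(3)-np.outer(v,v);A+=P;b+=P@o
    p=np.linalg.solve(A,b); return p,[np.linalg.norm(np.cross(p-ray(fn,px)[0],ray(fn,px)[1]))*1000 for fn,px in obs]
def proj(fn,p):
    z=np.load('pics/'+fn+'.npz'); M=np.linalg.inv(z['T'])
    return cv2.projectPoints(np.array(p,float).reshape(-1,1,3),cv2.Rodrigues(M[:3,:3])[0],M[:3,3],z['K'],z['d'])[0].reshape(-1,2)
def crop(fn,out,x0,y0,x1,y1,k):
    im=cv2.imread('pics/'+fn+'.png')[y0:y1,x0:x1]; cv2.imwrite('pics/'+out+'.png',cv2.resize(im,None,fx=k,fy=k,interpolation=cv2.INTER_CUBIC))
E
python3 - <<'E'
from h import *
for n in('top','side','wrist'):
    snap(n,n+'0'); z=np.load(f'pics/{n}0.npz'); print(n,z['T'].round(3).tolist(),z['K'][0,0],z['d'])
print(get_state())
a,b=[cv2.imread(f'pics/{n}0.png') for n in('top','side')]
E
```

```text
pics
top [[-0.002, -0.993, 0.119, 0.449], [-1.0, 0.002, -0.004, -0.019], [0.004, -0.119, -0.993, 1.324], [0.0, 0.0, 0.0, 1.0]] 452.59823691688575 [0.02038987 0.         0.         0.         0.        ]
side [[-0.966, -0.204, 0.161, 0.386], [-0.26, 0.754, -0.604, 0.753], [0.002, -0.625, -0.781, 1.088], [0.0, 0.0, 0.0, 1.0]] 458.08224527433697 [0.02922451 0.         0.         0.         0.        ]
wrist [[0.418, -0.876, -0.241, 0.342], [-0.908, -0.404, -0.108, -0.586], [-0.002, 0.264, -0.964, 0.373], [0.0, 0.0, 0.0, 1.0]] 322.05386089599216 [-0.01920133  0.          0.          0.          0.        ]
{'time': 0.15, 'qpos': array([-1.28996414e+00,  2.87008511e-01,  1.57787332e+00, -2.52713116e-05,
        1.27859651e+00, -1.49994620e-01]), 'dq': array([ 0.00045972, -0.00088517, -0.00333631, -0.00030288,  0.00012783,
        0.00057364]), 'joint_efforts': array([ 6.70278259e-04, -4.06604183e+01, -2.93141216e+01, -1.42565696e-04,
        3.96514835e-03, -1.98759051e-05]), 'eef_pos': array([ 0.28177855, -0.61281765,  0.24121636]), 'tcp_rot': array([-0.59488767,  0.38207294, -0.38105919,  0.595754  ]), 'contact_force': array([-0.46804954, -0.5178246 , -0.2659915 ]), 'wrist_torque': array([-0.01329027,  0.02127222, -0.01106444]), 'opening': 1.00110361532391}
```

View pics/top0.png

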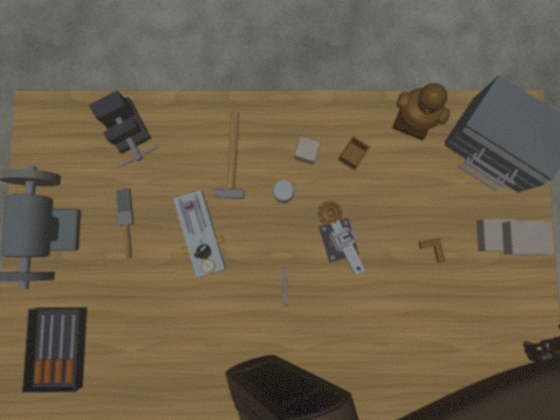

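View pics/side0.png

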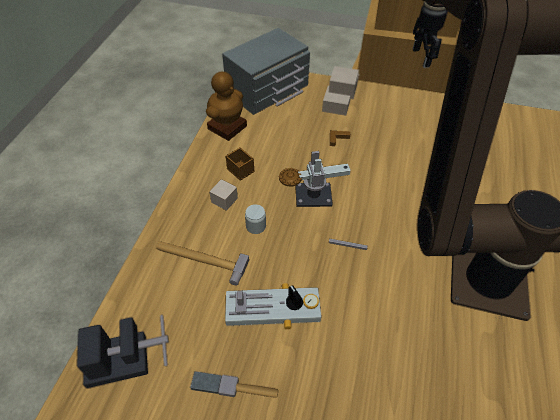

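Top: regulator around (198,232), gauge (208,267), knob (203,251), lock post (187,205). Carrier around (342,240), medallion (330,212), tongue to (360,270). Side: knob (293,298), post (240,300), stem and tab (315,160). I'll enlarge both.

Run:
```python
from h import *
crop('top0','c1',160,180,240,280,6) 
crop('side0','c2',220,275,330,335,7)
crop('top0','c3',305,190,385,280,6)
crop('side0','c4',270,140,360,215,7)
a=lambda n:cv2.imread(f'pics/{n}.png')
def fit(i,w=400,h=300):
    return cv2.resize(i,(w,h))
ims=[(('top0'),165,185,240,280),('top0',310,195,370,275),('side0',220,275,330,335),('side0',270,140,360,215)]
can=np.zeros((600,800,3),np.uint8)
for k,(n,x0,y0,x1,y1) in enumerate(ims):
    s=min(400/(x1-x0),300/(y1-y0)); im=cv2.resize(a(n)[y0:y1,x0:x1],None,fx=s,fy=s,interpolation=cv2.INTER_CUBIC)
    X,Y=(k%2)*400,(k//2)*300; can[Y:Y+im.shape[0],X:X+im.shape[1]]=im; print(n,x0,y0,'scale',s,'at',X,Y)
cv2.imwrite('pics/mosaic.png',can)
for n,p in dict(reg=(199,233),knob=(203,251),post=(187,205),ball=(342,238),med=(330,212)).items(): print(n,onz('top0',p,.08).round(3))
```

```text
top0 165 185 scale 3.1578947368421053 at 0 0
top0 310 195 scale 3.75 at 400 0
side0 220 275 scale 3.6363636363636362 at 0 300
side0 270 140 scale 4.0 at 400 300
reg [0.532 0.221 0.08 ]
knob [0.483 0.209 0.08 ]
post [0.61  0.256 0.08 ]
ball [ 0.518 -0.172  0.08 ]
med [ 0.59 -0.14  0.08]
```

View pics/mosaic.png

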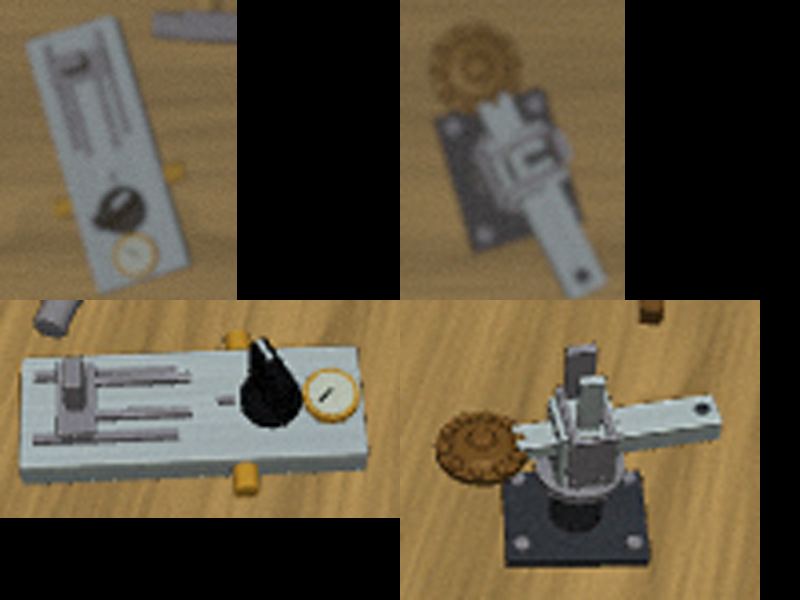

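```bash
cat > m.py <<'E'
from h import *
t=lambda u,v:('top0',(165+u/3.158,185+v/3.158)); t2=lambda u,v:('top0',(310+(u-400)/3.75,195+v/3.75))
s=lambda u,v:('side0',(220+u/3.636,275+(v-300)/3.636)); s2=lambda u,v:('side0',(270+(u-400)/4,140+(v-300)/4))
E
python3 - <<'E'
from m import *
C=[tri(t(*a),s(*b)) for a,b in [((113,15),(22,358)),((188,263),(357,347)),((100,290),(367,450)),((27,43),(20,468))]]
for c in C: print(c[0].round(4),np.round(c[1],1))
P=np.array([c[0] for c in C]); X=(P[0]+P[3]-P[1]-P[2]); print('len',np.linalg.norm(X)/2, 'wid',np.linalg.norm(P[0]-P[3]),np.linalg.norm(P[1]-P[2]),'yaw',np.arctan2(X[1],X[0]))
yaw=np.arctan2(X[1],X[0]); ex=np.array([np.cos(yaw),np.sin(yaw),0]); o=P.mean(0)+ex*.005; print('org',o,'knob',o-ex*.06,'post',o+ex*.075)
print('post top',tri(t(75,55),s(75,362)))
print('knob tip pointer', tri(t(98,220),s(262,345)))
print('gauge',tri(t(135,256),s(331,394)))
print('medal',tri(t2(478,68),s2(484,440)))
print('hole end',tri(t2(582,275),s2(704,407)))
print('stem/tab A (side upper)',s2(580,348),'B',s2(593,380))
for a in [(512,172),(545,160)]:
  print(onz(*t2(*a),.17))
E
```

```text
[0.6622 0.229  0.0269] [1.1 1.1]
[0.435  0.157  0.0249] [0.4 0.4]
[0.4116 0.2348 0.0282] [0.1 0.1]
[0.6367 0.3076 0.0242] [1. 1.]
len 0.2374834933330309 wid 0.08267585956635794 0.08137054438789453 yaw 0.30977411795224047
org [0.54111667 0.23363298 0.02607071] knob [0.48397252 0.21534237 0.02607071] post [0.61254685 0.25649624 0.02607071]
post top (array([0.61494077, 0.25031423, 0.08280342]), [np.float64(1.6443520407173053), np.float64(1.6443520407172099)])
knob tip pointer (array([0.48166008, 0.22191762, 0.11579666]), [np.float64(9.412653483080742), np.float64(9.412653483080993)])
gauge (array([0.44291852, 0.20318833, 0.03463262]), [np.float64(1.14518395870917), np.float64(1.1451839587092345)])
medal (array([ 0.58358667, -0.13912759,  0.10779117]), [np.float64(0.15521228933147202), np.float64(0.1552122893313658)])
hole end (array([ 0.43498395, -0.21051728,  0.11121167]), [np.float64(0.43800950830187674), np.float64(0.4380095083019092)])
stem/tab A (side upper) ('side0', (315.0, 152.0)) B ('side0', (318.25, 160.0))
[ 0.50547419 -0.15512846  0.17      ]
[ 0.51358665 -0.17768621  0.17      ]
```

```bash
cat >> h.py <<'E'
def plan(pos,yaw=None,s=None):
    """rows needed: total turn about tool y, then shift (mm) in the turned tool axes; yaw = world yaw of tool x"""
    s=s or get_state(); M=R.from_quat(s['tcp_rot']).as_matrix(); cy=np.arctan2(M[1,0],M[0,0])
    ay=0
    if yaw is not None: ay=-((yaw-cy+np.pi)%(2*np.pi)-np.pi)
    T=M@R.from_rotvec([0,ay,0]).as_matrix(); d=T.T@(np.array(pos)-s['eef_pos'])*1000
    print('t',s['time'],'tcp',np.round(s['eef_pos'],4),'yaw',round(cy,3),'q',np.round(s['qpos'],2),'down',M[:,1].round(3),'F',np.round(s['contact_force'],1),'open',round(s['opening'],3))
    print('ay',round(ay,3),'shift',d.round(1),'unturned',(M.T@(np.array(pos)-s['eef_pos'])*1000).round(1))
E
python3 - <<'E'
from h import *
plan([.46,-.17,.30],.448+np.pi/2); plan([.46,-.17,.30],.448-np.pi/2)
E
```

```text
t 0.15 tcp [ 0.2818 -0.6128  0.2412] yaw -1.14 q [-1.29  0.29  1.58 -0.    1.28 -0.15] down [-0.001  0.002 -1.   ] F [-0.5 -0.5 -0.3] open 1.001
ay 3.124 shift [ 322.   -58.1 -352.5] unturned [-328.   -58.1  346.9]
t 0.15 tcp [ 0.2818 -0.6128  0.2412] yaw -1.14 q [-1.29  0.29  1.58 -0.    1.28 -0.15] down [-0.001  0.002 -1.   ] F [-0.5 -0.5 -0.3] open 1.001
ay -0.017 shift [-322.   -58.1  352.5] unturned [-328.   -58.1  346.9]
```

```bash
python3 -m inch '[{"x":-27,"y":-5,"z":29},{"x":-27,"y":-5,"z":29},{"x":-27,"y":-5,"z":29},{"x":-27,"y":-5,"z":29},{"x":-27,"y":-5,"z":29}]'
python3 -m inch '[{"x":-27,"y":-5,"z":29},{"x":-27,"y":-5,"z":29},{"x":-27,"y":-5,"z":29},{"x":-27,"y":-5,"z":29},{"x":-27,"y":-5,"z":29}]'
python3 -m inch '[{"x":-27,"y":-5,"z":29},{"x":-27,"y":-5,"z":29},{"x":0},{"x":0}]'
python3 - <<'E'
from h import *
snap('wrist','w1'); print(proj('w1',[[.515,-.172,.15],[.5836,-.139,.108]]))
plan([.46,.20,.30],0.83)
E
```

```text
[[-271.37921146 -478.95271045]
 [-202.60074362 -525.08997304]]
t 0.2 tcp [ 0.2818 -0.6129  0.2414] yaw -1.14 q [-1.29  0.29  1.58 -0.    1.28 -0.15] down [-0.     0.001 -1.   ] F [ 1.1 -0.7  0.4] open 1.003
ay -1.97 shift [720.2 -57.5 417.2] unturned [-664.3  -57.5  501.4]validation failed for argument at $[0]...
validation failed for argument at $[0]...
validation failed for argument at $[0]...
```

```bash
python3 -m inch '[{"ax":0,"ay":0,"az":0,"x":-27,"y":-5,"z":29,"hand":-1},{"ax":0,"ay":0,"az":0,"x":-27,"y":-5,"z":29,"hand":-1},{"ax":0,"ay":0,"az":0,"x":-27,"y":-5,"z":29,"hand":-1},{"ax":0,"ay":0,"az":0,"x":-27,"y":-5,"z":29,"hand":-1},{"ax":0,"ay":0,"az":0,"x":-27,"y":-5,"z":29,"hand":-1}]'; python3 -m inch 2>&1 | tail -5
```

```text
time: 0.62
eef_pos: [0.3575, -0.4283, 0.2672]
tcp_rot: [-0.595, 0.382, -0.382, 0.595]
contact_force: [0.7, 1.6, 0.4]
opening: 1.001
invalid input
```

```bash
python3 -m inch '[{"ax":0,"ay":0,"az":0,"x":-27,"y":-5,"z":29,"hand":-1},{"ax":0,"ay":0,"az":0,"x":-27,"y":-5,"z":29,"hand":-1},{"ax":0,"ay":0,"az":0,"x":-27,"y":-5,"z":29,"hand":-1},{"ax":0,"ay":0,"az":0,"x":-27,"y":-5,"z":29,"hand":-1},{"ax":0,"ay":0,"az":0,"x":-27,"y":-5,"z":29,"hand":-1}]'
python3 -m inch '[{"ax":0,"ay":0,"az":0,"x":-27,"y":-5,"z":29,"hand":-1},{"ax":0,"ay":0,"az":0,"x":-27,"y":-5,"z":29,"hand":-1},{"ax":0,"ay":0,"az":0,"x":0,"y":0,"z":0,"hand":-1},{"ax":0,"ay":0,"az":0,"x":0,"y":0,"z":0,"hand":-1}]'
python3 - <<'E'
from h import *
snap('wrist','w1'); print(proj('w1',[[.515,-.172,.15],[.5836,-.139,.108]]))
plan([.46,.20,.30],0.83)
E
```

```text
time: 1.03
eef_pos: [0.4328, -0.2449, 0.2925]
tcp_rot: [-0.595, 0.382, -0.382, 0.595]
contact_force: [1.1, -0.4, -0.1]
opening: 0.999
time: 1.37
eef_pos: [0.4634, -0.1718, 0.3027]
tcp_rot: [0.596, -0.38, 0.381, -0.596]
contact_force: [-0.1, -0.1, 0.7]
opening: 0.998
[[305.34817309 143.54302869]
 [302.52998511  57.98851111]]
t 1.4167 tcp [ 0.4629 -0.173   0.3023] yaw -1.138 q [-0.56 -0.16  1.94 -0.    1.37  0.57] down [-0.    -0.001 -1.   ] F [-0.3 -0.5  0.3] open 1.001
ay -1.968 shift [273.3   2.1 253.9] unturned [-339.8    2.1  153.9]
```

View pics/w1.png

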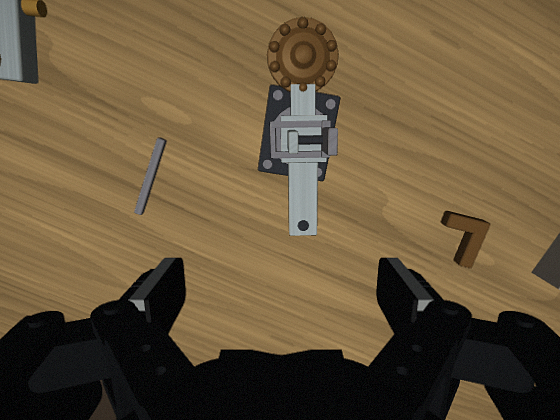

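Wrist view: medallion (303,54), hole (303,225), stem (light) about (293,142), tab (dark) about (332,141). The carrier's x runs along image up, close to the tool's z. Next I move to the knob.

```bash
python3 -m inch '[{"ax":0,"ay":0,"az":0,"x":-37.5,"y":0,"z":17,"hand":-1},{"ax":0,"ay":0,"az":0,"x":-37.5,"y":0,"z":17,"hand":-1},{"ax":0,"ay":0,"az":0,"x":-37.5,"y":0,"z":17,"hand":-1},{"ax":0,"ay":0,"az":0,"x":-37.5,"y":0,"z":17,"hand":-1},{"ax":0,"ay":0,"az":0,"x":-37.5,"y":0,"z":17,"hand":-1}]'
python3 -m inch '[{"ax":0,"ay":0,"az":0,"x":-37.5,"y":0,"z":17,"hand":-1},{"ax":0,"ay":0,"az":0,"x":-37.5,"y":0,"z":17,"hand":-1},{"ax":0,"ay":0,"az":0,"x":-37.5,"y":0,"z":17,"hand":-1},{"ax":0,"ay":0,"az":0,"x":-37.5,"y":0,"z":17,"hand":-1},{"ax":0,"ay":0,"az":0,"x":0,"y":0,"z":0,"hand":-1}]'
python3 -m inch '[{"ax":0,"ay":-0.123,"az":0,"x":0,"y":0,"z":0,"hand":-1},{"ax":0,"ay":-0.123,"az":0,"x":0,"y":0,"z":0,"hand":-1},{"ax":0,"ay":-0.123,"az":0,"x":0,"y":0,"z":0,"hand":-1},{"ax":0,"ay":-0.123,"az":0,"x":0,"y":0,"z":0,"hand":-1},{"ax":0,"ay":-0.123,"az":0,"x":0,"y":0,"z":0,"hand":-1}]'
python3 - <<'E'
from h import *
snap('wrist','w2')
E
python3 -m inch '[{"ax":0,"ay":-0.123,"az":0,"x":0,"y":0,"z":0,"hand":-1},{"ax":0,"ay":-0.123,"az":0,"x":0,"y":0,"z":0,"hand":-1},{"ax":0,"ay":-0.123,"az":0,"x":0,"y":0,"z":0,"hand":-1},{"ax":0,"ay":-0.123,"az":0,"x":0,"y":0,"z":0,"hand":-1},{"ax":0,"ay":-0.123,"az":0,"x":0,"y":0,"z":0,"hand":-1}]'
python3 -m inch '[{"ax":0,"ay":-0.123,"az":0,"x":0,"y":0,"z":0,"hand":-1},{"ax":0,"ay":-0.123,"az":0,"x":0,"y":0,"z":0,"hand":-1},{"ax":0,"ay":-0.123,"az":0,"x":0,"y":0,"z":0,"hand":-1},{"ax":0,"ay":-0.123,"az":0,"x":0,"y":0,"z":0,"hand":-1},{"ax":0,"ay":-0.123,"az":0,"x":0,"y":0,"z":0,"hand":-1}]'
python3 -m inch '[{"ax":0,"ay":-0.123,"az":0,"x":0,"y":0,"z":0,"hand":-1},{"ax":0,"ay":0,"az":0,"x":0,"y":0,"z":0,"hand":-1}]'
python3 - <<'E'
from h import *
snap('wrist','w3')
for f in('w2','w3'): print(proj(f,[[.484,.2153,.085],[.6125,.2565,.085],[.515,.224,.03]]).round(0).tolist())
plan([.484,.2153,.2],.83)
a,b=[cv2.imread(f'pics/{n}.png') for n in('w2','w3')]
cv2.imwrite('pics/w23.png',np.vstack([cv2.resize(a[:300],(560,300)),b[:300]]))
E
```

```text
time: 1.83
eef_pos: [0.4614, 0.0322, 0.302]
tcp_rot: [0.595, -0.383, 0.383, -0.594]
contact_force: [1.2, -0.3, -0.4]
opening: 0.995
time: 2.25
eef_pos: [0.4604, 0.2011, 0.3018]
tcp_rot: [-0.596, 0.381, -0.379, 0.597]
contact_force: [-1.3, -0.3, -0.5]
opening: 1.006
time: 2.67
eef_pos: [0.4615, 0.1951, 0.3017]
tcp_rot: [0.684, -0.183, 0.182, -0.683]
contact_force: [0.7, 0.0, -0.2]
opening: 0.996
time: 3.13
eef_pos: [0.4614, 0.1953, 0.3018]
tcp_rot: [0.707, 0.032, -0.032, -0.706]
contact_force: [-0.2, -0.1, 0.1]
opening: 1.001
time: 3.55
eef_pos: [0.4615, 0.1953, 0.3018]
tcp_rot: [0.664, 0.244, -0.245, -0.663]
contact_force: [-0.4, 0.2, -0.1]
opening: 1.003
time: 3.72
eef_pos: [0.4614, 0.1955, 0.3019]
tcp_rot: [0.648, 0.283, -0.284, -0.648]
contact_force: [-0.2, 0.5, -0.5]
opening: 1.002
[[290.0, 156.0], [381.0, 56.0], [307.0, 132.0]]
[[309.0, 186.0], [409.0, 243.0], [326.0, 191.0]]
t 3.7667 tcp [0.4613 0.1957 0.3019] yaw 0.822 q [ 0.2  -0.15  1.93 -0.    1.36 -0.62] down [-0.001 -0.    -1.   ] F [-0.2  1.5 -0.3] open 1.002
ay -0.008 shift [ 29.9 101.9  -3.5] unturned [ 29.9 101.9  -3.2]
```

View pics/w23.png

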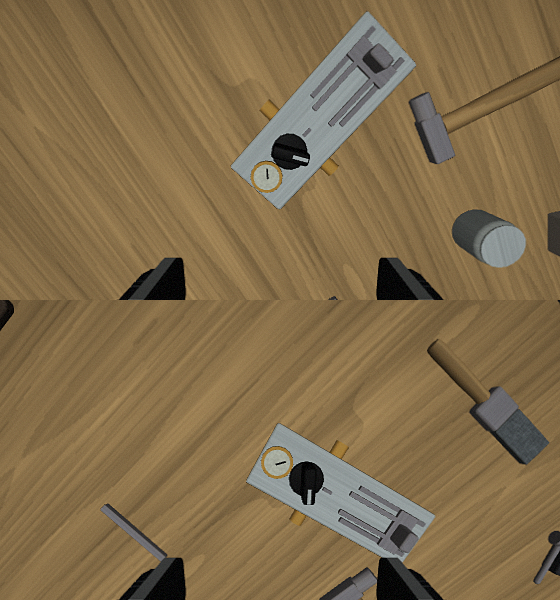

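w2 (upper): knob (291,151), pointer toward (307,160), post (378,58). w3 (lower, row minus 300): knob (307,180), pointer pointing down to (310,200), post (405,238). I'll enlarge the knob in both views.

Run:
```python
from h import *
a=cv2.imread('pics/w2.png')[120:190,225:325];b=cv2.imread('pics/w3.png')[110:260,240:440]
A=cv2.resize(a,None,fx=4,fy=4,interpolation=cv2.INTER_CUBIC);B=cv2.resize(b,None,fx=4,fy=4,interpolation=cv2.INTER_CUBIC)[:,:]
c=np.zeros((600,800,3),np.uint8);c[:]=B; cv2.imwrite('pics/k.png',c)
k=np.vstack([cv2.resize(a,None,fx=4,fy=4,interpolation=cv2.INTER_CUBIC), cv2.resize(cv2.imread('pics/w3.png')[145:215,255:355],None,fx=4,fy=4,interpolation=cv2.INTER_CUBIC)])
p=np.vstack([cv2.resize(cv2.imread('pics/w2.png')[25:95,330:430],None,fx=4,fy=4,interpolation=cv2.INTER_CUBIC), cv2.resize(cv2.imread('pics/w3.png')[200:270,350:450],None,fx=4,fy=4,interpolation=cv2.INTER_CUBIC)])
cv2.imwrite('pics/k.png',np.hstack([k,p]))
```

```text
(no output)
```

View pics/k.png

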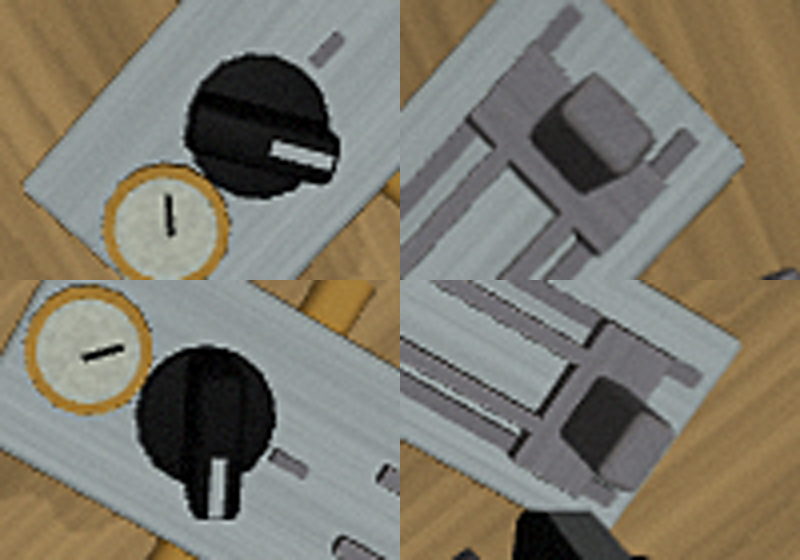

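Run:
```python
from h import *
k2=lambda u,v:('w2',(225+u/4,120+v/4)); k3=lambda u,v:('w3',(255+u/4,145+(v-280)/4))
p2=lambda u,v:('w2',(330+(u-400)/4,25+v/4)); p3=lambda u,v:('w3',(350+(u-400)/4,200+(v-280)/4))
D={}
for n,a,b in [('rin',k2(272,148),k3(217,460)),('rout',k2(335,162),k3(216,518)),('disc',k2(258,126),k3(206,412)),('min',k2(313,63),k3(270,455)),('mout',k2(342,35),k3(307,475)),('gauge',k2(167,226),k3(88,351)),('post',p2(606,124),p3(640,448))]:
    p,e=tri(a,b); D[n]=p; print(n,p.round(4),np.round(e,1), (p+0).round(3))
d=D['rout']-D['rin']; print('pointer yaw',np.arctan2(d[1],d[0]),np.linalg.norm(d[:2]))
# on known heights
for f,a,b in(('w2',k2(272,148),k2(335,162)),('w3',k3(217,460),k3(216,518))):
    i,o=onz(*a,.086),onz(*b,.086);d=o-i;print(f,'pointer',i.round(4),o.round(4),np.arctan2(d[1],d[0]))
for a in(k2(258,126),k3(206,412)): print('disc z38',onz(*a,.038).round(4))
for a in(k2(327,49),k3(288,465)): print('mark z33',onz(*a,.033).round(4))
for a in(p2(606,124),p3(640,448)): print('post z85',onz(*a,.085).round(4))
g=D['post']-D['gauge'];print('yaw gauge-post',np.arctan2(g[1],g[0]),np.linalg.norm(g[:2]))
```

```text
rin [0.4867 0.2132 0.089 ] [0.1 0.1] [0.487 0.213 0.089]
rout [0.4995 0.2016 0.0867] [0.4 0.4] [0.499 0.202 0.087]
disc [0.4848 0.2158 0.0336] [0.9 0.9] [0.485 0.216 0.034]
min [0.5089 0.2227 0.0328] [0.3 0.3] [0.509 0.223 0.033]
mout [0.5199 0.2267 0.0401] [0.3 0.3] [0.52  0.227 0.04 ]
gauge [0.4453 0.2026 0.0366] [0.1 0.1] [0.445 0.203 0.037]
post [0.6115 0.2573 0.0876] [0.9 0.9] [0.612 0.257 0.088]
pointer yaw -0.7388025348698333 0.017242338983815716
w2 pointer [0.4867 0.2129 0.086 ] [0.4995 0.2011 0.086 ] -0.7377503774943054
w3 pointer [0.4873 0.2131 0.086 ] [0.4996 0.202  0.086 ] -0.7387088206605151
disc z38 [0.4851 0.2153 0.038 ]
disc z38 [0.4839 0.2169 0.038 ]
mark z33 [0.5145 0.2246 0.033 ]
mark z33 [0.5152 0.2245 0.033 ]
post z85 [0.6126 0.2564 0.085 ]
post z85 [0.6128 0.2583 0.085 ]
yaw gauge-post 0.3181008842083702 0.1749971577733409
```

Two-view check: knob axis (0.4845, 0.2155), bar top about 0.087, pointer yaw -0.738, regulator yaw 0.315. The gauge-to-post distance is 175 mm against 177 nominal. So the knob needs about +1.05 rad anticlockwise.

```bash
python3 -m inch '[{"ax":0,"ay":-0.011,"az":0,"x":30.3,"y":18,"z":-3.8,"hand":-1},{"ax":0,"ay":0,"az":0,"x":0,"y":40,"z":0,"hand":-1},{"ax":0,"ay":0,"az":0,"x":0,"y":40,"z":0,"hand":-1},{"ax":0,"ay":0,"az":0,"x":0,"y":40,"z":0,"hand":-1},{"ax":0,"ay":0,"az":0,"x":0,"y":40,"z":0,"hand":-1}]'
python3 -m inch '[{"ax":0,"ay":0,"az":0,"x":0,"y":30,"z":0,"hand":-1},{"ax":0,"ay":0,"az":0,"x":0,"y":0,"z":0,"hand":-1}]'
python3 - <<'E'
from h import *
plan([.4845,.2155,.064],.833)
E
```

```text
time: 4.18
eef_pos: [0.4845, 0.216, 0.1227]
tcp_rot: [0.647, 0.286, -0.286, -0.647]
contact_force: [0.7, 0.1, 0.3]
opening: 1.002
time: 4.35
eef_pos: [0.479, 0.2146, 0.0867]
tcp_rot: [-0.646, -0.281, 0.292, 0.647]
contact_force: [-2.4, -0.1, -0.3]
opening: 1.0
t 4.35 tcp [0.479  0.2146 0.0867] yaw 0.834 q [ 0.23  0.15  2.05 -0.    0.96 -0.61] down [-0.015 -0.004 -1.   ] F [-2.4 -0.1 -0.3] open 1.0
ay 0.001 shift [ 4.7 22.6 -3.7] unturned [ 4.7 22.6 -3.7]
```

```bash
python3 -m inch '[{"ax":0,"ay":0,"az":0,"x":0,"y":0,"z":0,"hand":-1},{"ax":0,"ay":0,"az":0,"x":0,"y":0,"z":0,"hand":-1}]'
python3 - <<'E'
from h import *
plan([.4845,.2155,.064],.833)
E
```

```text
time: 4.52
eef_pos: [0.4859, 0.2167, 0.0964]
tcp_rot: [0.646, 0.288, -0.286, -0.646]
contact_force: [0.4, 0.6, 0.7]
opening: 1.003
t 4.5167 tcp [0.4859 0.2167 0.0964] yaw 0.837 q [ 0.23  0.14  2.04 -0.    0.96 -0.61] down [ 0.003  0.001 -1.   ] F [0.4 0.6 0.7] open 1.003
ay 0.004 shift [-1.9 32.4  0.3] unturned [-1.9 32.4  0.3]
```

```bash
python3 -m inch '[{"ax":0,"ay":0,"az":0,"x":-1,"y":12,"z":0,"hand":-1},{"ax":0,"ay":0,"az":0,"x":0,"y":12,"z":0,"hand":-1},{"ax":0,"ay":0,"az":0,"x":0,"y":8,"z":0,"hand":-1},{"ax":0,"ay":0,"az":0,"x":0,"y":0,"z":0,"hand":-1},{"ax":0,"ay":0,"az":0,"x":0,"y":0,"z":0,"hand":-1}]' 40
python3 -m inch '[{"ax":0,"ay":0,"az":0,"x":0,"y":0,"z":0,"hand":1},{"ax":0,"ay":0,"az":0,"x":0,"y":0,"z":0,"hand":1},{"ax":0,"ay":0,"az":0,"x":0,"y":0,"z":0,"hand":1},{"ax":0,"ay":0,"az":0,"x":0,"y":0,"z":0,"hand":1},{"ax":0,"ay":0,"az":0,"x":0,"y":0,"z":0,"hand":1}]' 30
python3 -m inch '[{"ax":0,"ay":0,"az":0,"x":0,"y":0,"z":0,"hand":1},{"ax":0,"ay":0,"az":0,"x":0,"y":0,"z":0,"hand":1},{"ax":0,"ay":0,"az":0,"x":0,"y":0,"z":0,"hand":1}]' 30
python3 - <<'E'
from h import *
plan([.4845,.2155,.064],.833+1.052)
E
```

```text
time: 4.93
eef_pos: [0.483, 0.2159, 0.0617]
tcp_rot: [-0.646, -0.287, 0.288, 0.646]
contact_force: [1.1, -0.3, 0.3]
opening: 1.003
time: 5.35
eef_pos: [0.4837, 0.216, 0.0626]
tcp_rot: [0.646, 0.288, -0.288, -0.646]
contact_force: [-0.0, 0.4, 0.1]
opening: 0.301
time: 5.6
eef_pos: [0.4842, 0.2168, 0.0628]
tcp_rot: [-0.646, -0.289, 0.287, 0.646]
contact_force: [2.2, 4.5, -1.4]
opening: 0.159
t 5.6 tcp [0.4842 0.2168 0.0628] yaw 0.839 q [ 0.23  0.2   2.05  0.    0.89 -0.61] down [ 0.002  0.002 -1.   ] F [ 2.2  4.5 -1.4] open 0.159
ay -1.046 shift [-1.3 -1.2  0.1] unturned [-0.8 -1.2 -1.1]
```

```bash
python3 -m inch '[{"ax":0,"ay":-0.1,"az":0,"x":-1,"y":0,"z":0,"hand":1},{"ax":0,"ay":-0.1,"az":0,"x":0,"y":0,"z":0,"hand":1},{"ax":0,"ay":-0.1,"az":0,"x":0,"y":0,"z":0,"hand":1},{"ax":0,"ay":-0.1,"az":0,"x":0,"y":0,"z":0,"hand":1},{"ax":0,"ay":-0.1,"az":0,"x":0,"y":0,"z":0,"hand":1}]'
python3 -m inch '[{"ax":0,"ay":-0.1,"az":0,"x":0,"y":0,"z":0,"hand":1},{"ax":0,"ay":-0.1,"az":0,"x":0,"y":0,"z":0,"hand":1},{"ax":0,"ay":-0.1,"az":0,"x":0,"y":0,"z":0,"hand":1},{"ax":0,"ay":-0.1,"az":0,"x":0,"y":0,"z":0,"hand":1},{"ax":0,"ay":-0.1,"az":0,"x":0,"y":0,"z":0,"hand":1}]'
python3 -m inch '[{"ax":0,"ay":-0.05,"az":0,"x":0,"y":0,"z":0,"hand":1},{"ax":0,"ay":0,"az":0,"x":0,"y":0,"z":0,"hand":1},{"ax":0,"ay":0,"az":0,"x":0,"y":0,"z":0,"hand":1}]'
python3 - <<'E'
from h import *
plan([.4845,.2155,.064],1.886)
E
```

```text
time: 6.02
eef_pos: [0.4839, 0.2162, 0.0628]
tcp_rot: [0.554, 0.441, -0.439, -0.553]
contact_force: [3.6, 5.1, -2.0]
opening: 0.16
time: 6.43
eef_pos: [0.484, 0.2157, 0.0628]
tcp_rot: [0.428, 0.564, -0.562, -0.427]
contact_force: [2.9, 2.3, -0.8]
opening: 0.161
time: 6.68
eef_pos: [0.484, 0.2156, 0.0628]
tcp_rot: [0.416, 0.574, -0.572, -0.414]
contact_force: [4.1, 3.3, -1.0]
opening: 0.163
t 6.6833 tcp [0.484  0.2156 0.0628] yaw 1.888 q [ 0.23  0.19  2.05  0.    0.89 -1.66] down [ 0.003  0.001 -1.   ] F [ 4.1  3.3 -1. ] open 0.163
ay 0.002 shift [-0.3 -1.2 -0.5] unturned [-0.3 -1.2 -0.5]
```

```bash
python3 -m inch '[{"ax":0,"ay":0,"az":0,"x":0,"y":0,"z":0,"hand":-1},{"ax":0,"ay":0,"az":0,"x":0,"y":0,"z":0,"hand":-1},{"ax":0,"ay":0,"az":0,"x":0,"y":0,"z":0,"hand":-1},{"ax":0,"ay":0,"az":0,"x":0,"y":-20,"z":0,"hand":-1},{"ax":0,"ay":0,"az":0,"x":0,"y":-40,"z":0,"hand":-1}]'
python3 -m inch '[{"ax":0,"ay":0,"az":0,"x":0,"y":-40,"z":0,"hand":-1},{"ax":0,"ay":0,"az":0,"x":0,"y":-40,"z":0,"hand":-1},{"ax":0,"ay":0,"az":0,"x":0,"y":-30,"z":0,"hand":-1},{"ax":0,"ay":0,"az":0,"x":0,"y":0,"z":0,"hand":-1},{"ax":0,"ay":0,"az":0,"x":0,"y":0,"z":0,"hand":-1}]'
python3 - <<'E'
from h import *
snap('wrist','w4'); print(proj('w4',[[.4845,.2155,.085],[.612,.257,.085]]).round(0).tolist())
plan([.612,.257,.13],1.886)
crop('w4','w4c',180,60,480,285,2.66)
E
```

```text
time: 7.1
eef_pos: [0.4781, 0.2138, 0.1172]
tcp_rot: [-0.411, -0.569, 0.577, 0.418]
contact_force: [-0.2, -0.1, -0.8]
opening: 0.857
time: 7.52
eef_pos: [0.4837, 0.2153, 0.2349]
tcp_rot: [0.416, 0.574, -0.572, -0.413]
contact_force: [-0.9, -0.7, -1.4]
opening: 1.001
[[281.0, 198.0], [281.0, 327.0]]
t 7.5667 tcp [0.4825 0.215  0.2324] yaw 1.889 q [ 0.23 -0.03  1.95 -0.    1.23 -1.66] down [-0. -0. -1.] F [-0.4 -0.1 -1. ] open 1.001
ay 0.003 shift [-1.000e-01  1.023e+02 -1.362e+02] unturned [  -0.5  102.3 -136.2]
```

View pics/w4c.png

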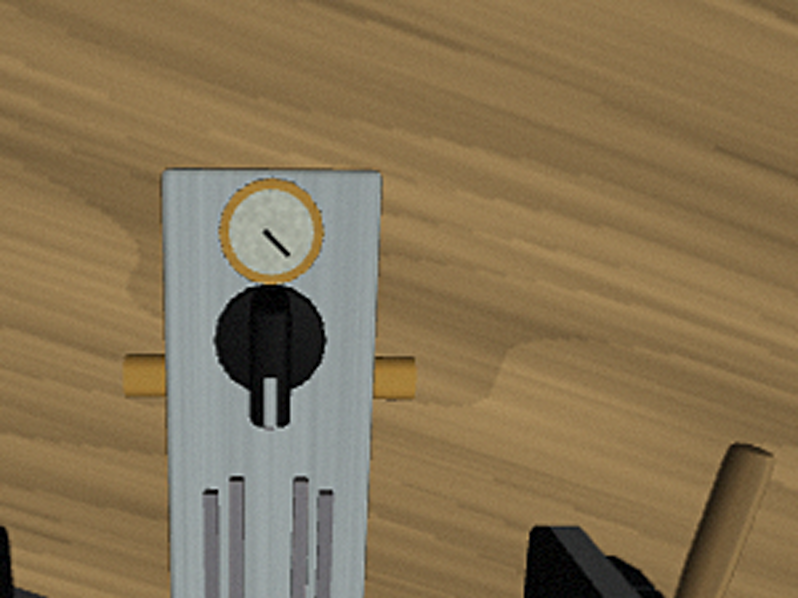

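The picture shows the knob's pointer column at 270, gauge centre 271 and the slots' middle about 269, so the pointer lies along the regulator's x at the mark. On to the lock post.

```bash
python3 -m inch '[{"ax":0,"ay":0,"az":0,"x":-0.5,"y":15,"z":-27.3,"hand":-1},{"ax":0,"ay":0,"az":0,"x":0,"y":20,"z":-27.3,"hand":-1},{"ax":0,"ay":0,"az":0,"x":0,"y":20,"z":-27.3,"hand":-1},{"ax":0,"ay":0,"az":0,"x":0,"y":20,"z":-27.3,"hand":-1},{"ax":0,"ay":0,"az":0,"x":0,"y":20,"z":-27.3,"hand":-1}]'
python3 -m inch '[{"ax":0,"ay":0,"az":0,"x":0,"y":25,"z":0,"hand":-1},{"ax":0,"ay":0,"az":0,"x":0,"y":20,"z":0,"hand":-1},{"ax":0,"ay":0,"az":0,"x":0,"y":13,"z":0,"hand":-1},{"ax":0,"ay":0,"az":0,"x":0,"y":0,"z":0,"hand":-1},{"ax":0,"ay":0,"az":0,"x":0,"y":0,"z":0,"hand":-1}]'
python3 - <<'E'
from h import *
plan([.6125,.2572,.066],1.886)
E
```

```text
time: 7.98
eef_pos: [0.6117, 0.2572, 0.1328]
tcp_rot: [-0.413, -0.571, 0.575, 0.416]
contact_force: [1.0, -0.1, 0.5]
opening: 0.995
time: 8.4
eef_pos: [0.611, 0.257, 0.0771]
tcp_rot: [-0.413, -0.572, 0.574, 0.416]
contact_force: [-0.5, -0.0, -0.3]
opening: 1.001
t 8.4 tcp [0.611  0.257  0.0771] yaw 1.889 q [ 0.25  0.43  1.71 -0.    1.   -1.64] down [-0.004 -0.001 -1.   ] F [-0.5 -0.  -0.3] open 1.001
ay 0.003 shift [-0.3 11.1 -1.5] unturned [-0.3 11.1 -1.5]
```

```bash
python3 -m inch '[{"ax":0,"ay":0,"az":0,"x":0,"y":11,"z":0,"hand":-1},{"ax":0,"ay":0,"az":0,"x":0,"y":0,"z":0,"hand":-1},{"ax":0,"ay":0,"az":0,"x":0,"y":0,"z":0,"hand":1},{"ax":0,"ay":0,"az":0,"x":0,"y":0,"z":0,"hand":1},{"ax":0,"ay":0,"az":0,"x":0,"y":0,"z":0,"hand":1}]' 40
python3 -m inch '[{"ax":0,"ay":0,"az":0,"x":0,"y":0,"z":0,"hand":1},{"ax":0,"ay":0,"az":0,"x":0,"y":0,"z":0,"hand":1},{"ax":0,"ay":0,"az":0,"x":0,"y":0,"z":0,"hand":1},{"ax":0,"ay":0,"az":0,"x":0,"y":0,"z":0,"hand":1}]' 40
python3 - <<'E'
from h import *
plan([.6125-.0785*np.cos(.315),.2572-.0785*np.sin(.315),.0665],1.886)
E
```

```text
time: 8.82
eef_pos: [0.6131, 0.2576, 0.0694]
tcp_rot: [0.415, 0.573, -0.572, -0.414]
contact_force: [0.8, -0.3, -0.8]
opening: 0.603
time: 9.15
eef_pos: [0.6131, 0.2569, 0.0692]
tcp_rot: [-0.415, -0.573, 0.573, 0.414]
contact_force: [-0.0, -2.2, 3.2]
opening: 0.272
t 9.15 tcp [0.6131 0.2569 0.0692] yaw 1.889 q [ 0.24  0.44  1.71 -0.    0.99 -1.64] down [ 0.001 -0.001 -1.   ] F [-0.  -2.2  3.2] open 0.272
ay 0.003 shift [ 0.5  2.6 79. ] unturned [ 0.7  2.6 79. ]
```

```bash
python3 -m inch '[{"ax":0,"ay":0,"az":0,"x":0,"y":0,"z":8,"hand":1},{"ax":0,"ay":0,"az":0,"x":0,"y":0,"z":10,"hand":1},{"ax":0,"ay":0,"az":0,"x":0,"y":0,"z":10,"hand":1},{"ax":0,"ay":0,"az":0,"x":0,"y":0,"z":10,"hand":1},{"ax":0,"ay":0,"az":0,"x":0,"y":0,"z":8,"hand":1}]'
python3 -m inch '[{"ax":0,"ay":0,"az":0,"x":0,"y":0,"z":8,"hand":1},{"ax":0,"ay":0,"az":0,"x":0,"y":0,"z":8,"hand":1},{"ax":0,"ay":0,"az":0,"x":0,"y":0,"z":6,"hand":1},{"ax":0,"ay":0,"az":0,"x":0,"y":0,"z":4,"hand":1},{"ax":0,"ay":0,"az":0,"x":0,"y":0,"z":0,"hand":1}]'
python3 -m inch '[{"ax":0,"ay":0,"az":0,"x":0,"y":0,"z":2,"hand":1},{"ax":0,"ay":0,"az":0,"x":0,"y":0,"z":1,"hand":1},{"ax":0,"ay":0,"az":0,"x":0,"y":0,"z":0,"hand":1},{"ax":0,"ay":0,"az":0,"x":0,"y":0,"z":0,"hand":1}]'
python3 - <<'E'
from h import *
plan([.6131-.075*np.cos(.315),.2569-.075*np.sin(.315),.0692],1.886)
E
```

```text
time: 9.57
eef_pos: [0.5694, 0.2429, 0.0692]
tcp_rot: [0.415, 0.574, -0.572, -0.414]
contact_force: [3.6, -1.6, 1.9]
opening: 0.273
time: 9.98
eef_pos: [0.5437, 0.2348, 0.0691]
tcp_rot: [-0.414, -0.573, 0.573, 0.414]
contact_force: [-0.4, -2.5, 7.5]
opening: 0.267
time: 10.32
eef_pos: [0.5418, 0.2341, 0.0691]
tcp_rot: [0.415, 0.573, -0.573, -0.414]
contact_force: [1.6, -1.2, 5.0]
opening: 0.273
t 10.3167 tcp [0.5418 0.2341 0.0691] yaw 1.889 q [ 0.24  0.3   1.9   0.    0.94 -1.65] down [ 0.001  0.    -1.   ] F [ 1.6 -1.2  5. ] open 0.273
ay 0.003 shift [-0.5 -0.1  0.1] unturned [-0.5 -0.1  0.1]
```

```bash
python3 -m inch '[{"ax":0,"ay":0,"az":0,"x":0,"y":0,"z":2,"hand":1},{"ax":0,"ay":0,"az":0,"x":0,"y":0,"z":0,"hand":1},{"ax":0,"ay":0,"az":0,"x":0,"y":0,"z":0,"hand":1}]'
python3 -m inch '[{"ax":0,"ay":0,"az":0,"x":0,"y":0,"z":2,"hand":1},{"ax":0,"ay":0,"az":0,"x":0,"y":0,"z":0,"hand":1},{"ax":0,"ay":0,"az":0,"x":0,"y":0,"z":0,"hand":1}]'
python3 -m inch '[{"ax":0,"ay":0,"az":0,"x":0,"y":0,"z":2,"hand":1},{"ax":0,"ay":0,"az":0,"x":0,"y":0,"z":0,"hand":1},{"ax":0,"ay":0,"az":0,"x":0,"y":0,"z":0,"hand":1}]'
```

```text
time: 10.57
eef_pos: [0.5416, 0.2341, 0.0692]
tcp_rot: [0.416, 0.575, -0.571, -0.413]
contact_force: [6.1, 0.9, 2.4]
opening: 0.274
time: 10.82
eef_pos: [0.5414, 0.234, 0.0692]
tcp_rot: [0.417, 0.576, -0.569, -0.412]
contact_force: [12.7, 4.4, -3.7]
opening: 0.269
time: 11.07
eef_pos: [0.5413, 0.234, 0.0692]
tcp_rot: [0.418, 0.578, -0.568, -0.411]
contact_force: [18.8, 5.8, -7.2]
opening: 0.27
```

```bash
python3 -m inch '[{"ax":0,"ay":0,"az":0,"x":0,"y":0,"z":-4.5,"hand":1},{"ax":0,"ay":0,"az":0,"x":0,"y":0,"z":0,"hand":-1},{"ax":0,"ay":0,"az":0,"x":0,"y":0,"z":0,"hand":-1},{"ax":0,"ay":0,"az":0,"x":0,"y":0,"z":0,"hand":-1},{"ax":0,"ay":0,"az":0,"x":0,"y":-15,"z":0,"hand":-1}]'
python3 -m inch '[{"ax":0,"ay":0,"az":0,"x":0,"y":-35,"z":0,"hand":-1},{"ax":0,"ay":0,"az":0,"x":0,"y":-40,"z":0,"hand":-1},{"ax":0,"ay":0,"az":0,"x":0,"y":-40,"z":0,"hand":-1},{"ax":0,"ay":0,"az":0,"x":0,"y":-40,"z":0,"hand":-1},{"ax":0,"ay":0,"az":0,"x":0,"y":-20,"z":0,"hand":-1}]'
python3 -m inch '[{"ax":0,"ay":0,"az":0,"x":0,"y":0,"z":0,"hand":-1},{"ax":0,"ay":0,"az":0,"x":0,"y":0,"z":0,"hand":-1}]'
python3 - <<'E'
from h import *
snap('wrist','w5')
plan([.46,-.17,.30],.448+np.pi/2);plan([.46,-.17,.30],.448-np.pi/2)
crop('w5','w5c',180,40,380,240,2.8)
E
```

```text
time: 11.48
eef_pos: [0.5357, 0.2328, 0.0788]
tcp_rot: [-0.412, -0.57, 0.576, 0.417]
contact_force: [-0.1, 0.3, -0.3]
opening: 0.83
time: 11.9
eef_pos: [0.5405, 0.234, 0.2634]
tcp_rot: [0.415, 0.575, -0.571, -0.413]
contact_force: [0.8, -0.3, 0.8]
opening: 1.002
time: 12.07
eef_pos: [0.5397, 0.2337, 0.2591]
tcp_rot: [0.415, 0.573, -0.573, -0.414]
contact_force: [-0.3, -0.8, -0.3]
opening: 1.002
t 12.1167 tcp [0.5388 0.2335 0.2569] yaw 1.889 q [ 0.24  0.08  1.78  0.    1.28 -1.65] down [-0.003 -0.    -1.   ] F [-0.5 -0.2 -0.6] open 1.003
ay -0.13 shift [-329.5  -42.7  245.9] unturned [-358.5  -42.7  201.3]
t 12.1167 tcp [0.5388 0.2335 0.2569] yaw 1.889 q [ 0.24  0.08  1.78  0.    1.28 -1.65] down [-0.003 -0.    -1.   ] F [-0.5 -0.2 -0.6] open 1.003
ay 3.012 shift [ 329.5  -42.7 -245.9] unturned [-358.5  -42.7  201.3]
```

View pics/w5c.png

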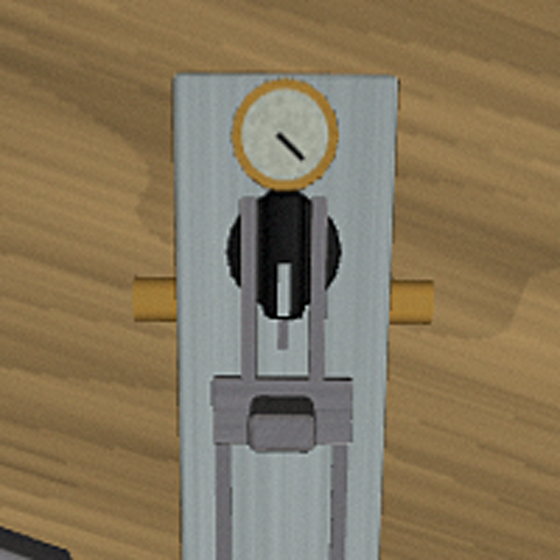

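The lock is home: its prongs straddle the bar, and the pointer (284,290) lines up with the mark (283,335). Next the carrier.

```bash
python3 -m inch '[{"ax":0,"ay":0,"az":0,"x":-37.8,"y":-6,"z":15,"hand":-1},{"ax":0,"ay":0,"az":0,"x":-37.8,"y":-6,"z":15,"hand":-1},{"ax":0,"ay":0,"az":0,"x":-37.8,"y":-6,"z":15,"hand":-1},{"ax":0,"ay":0,"az":0,"x":-37.8,"y":-6,"z":15,"hand":-1},{"ax":0,"ay":0,"az":0,"x":-37.8,"y":-6,"z":15,"hand":-1}]'
python3 -m inch '[{"ax":0,"ay":0,"az":0,"x":-37.8,"y":-4,"z":15,"hand":-1},{"ax":0,"ay":0,"az":0,"x":-37.8,"y":-4,"z":15,"hand":-1},{"ax":0,"ay":0,"az":0,"x":-37.8,"y":-3,"z":15,"hand":-1},{"ax":0,"ay":0,"az":0,"x":-37.8,"y":-3,"z":15,"hand":-1},{"ax":0,"ay":0,"az":0,"x":-37.8,"y":0,"z":15,"hand":-1}]'
python3 -m inch '[{"ax":0,"ay":-0.065,"az":0,"x":0,"y":0,"z":0,"hand":-1},{"ax":0,"ay":-0.065,"az":0,"x":0,"y":0,"z":0,"hand":-1},{"ax":0,"ay":0,"az":0,"x":0,"y":0,"z":0,"hand":-1},{"ax":0,"ay":0,"az":0,"x":0,"y":0,"z":0,"hand":-1}]'
python3 - <<'E'
from h import *
snap('wrist','w6')
plan([.515,-.172,.30],.448+np.pi/2)
k=lambda n,x,y,w=100,h=75:cv2.resize(cv2.imread(f'pics/{n}.png')[y:y+h,x:x+w],None,fx=4,fy=4,interpolation=cv2.INTER_CUBIC)
p=proj('w6',[[.515,-.172,.15],[.5836,-.139,.108],[.435,-.2105,.112]]);print(p)
x,y=int(p[0,0])-50,int(p[0,1])-37; print('crop',x,y)
cv2.imwrite('pics/w16.png',np.hstack([np.vstack([k('w1',255,100),k('w6',x,y)]),cv2.resize(cv2.imread('pics/w6.png')[0:420,140:420],(400,600))]))
E
```

```text
time: 12.53
eef_pos: [0.5258, 0.0293, 0.285]
tcp_rot: [-0.412, -0.572, 0.574, 0.416]
contact_force: [0.6, -0.7, 0.3]
opening: 0.995
time: 12.95
eef_pos: [0.5143, -0.1737, 0.2996]
tcp_rot: [-0.413, -0.573, 0.573, 0.416]
contact_force: [1.1, 0.0, 1.0]
opening: 1.001
time: 13.28
eef_pos: [0.5148, -0.172, 0.2995]
tcp_rot: [-0.375, -0.598, 0.598, 0.379]
contact_force: [-0.7, -0.3, -0.2]
opening: 1.0
t 13.3333 tcp [ 0.5151 -0.1718  0.3001] yaw 2.018 q [-0.51 -0.04  1.83  0.    1.36 -2.53] down [-0.004  0.002 -1.   ] F [ 0.1 -0.2 -0.1] open 0.999
ay -0.001 shift [-0.2  0.1  0.2] unturned [-0.2  0.1  0.2]
[[280.0487102  198.87954014]
 [280.09014529 258.23076951]
 [279.72462356  98.09278544]]
crop 230 161
```

View pics/w16.png

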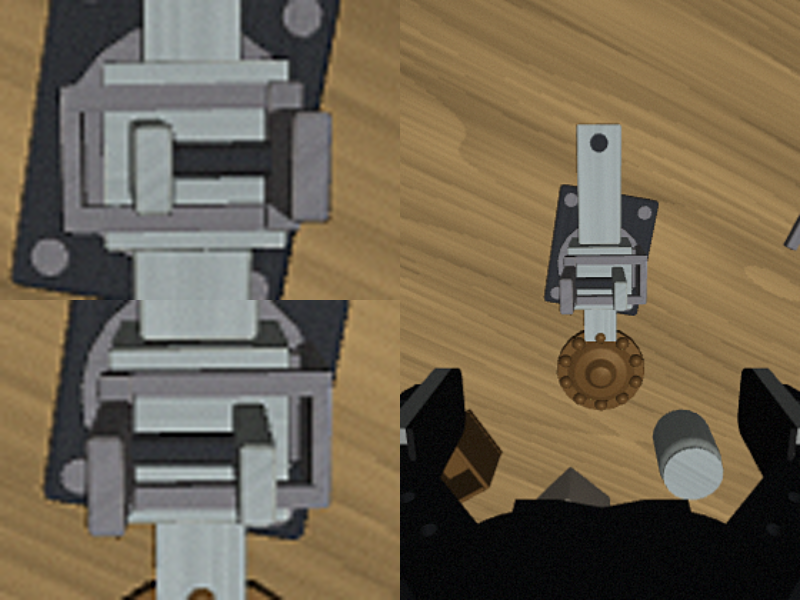

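w1 (upper left): stem top about (154,169) and tab top about (312,166) in the crop. w6 (lower left): stem (260,485), tab (107,486).

Run:
```python
from h import *
a=lambda u,v:('w1',(255+u/4,100+v/4)); b=lambda u,v:('w6',(230+u/4,161+(v-300)/4))
S,e=tri(a(154,169),b(260,485)); T,f=tri(a(312,166),b(107,486)); print('stem',S,e,'tab',T,f)
d=S-T;print('sep',np.linalg.norm(d[:2]),'yaw x',np.arctan2(d[1],d[0])-np.pi/2)
c=lambda u,v:('w6',(140+(u-400)*.7,v*.7))
M,e=tri(('w1',(303,54)),c(600,374)); H,f=tri(('w1',(303.5,225.5)),c(599,142)); print('med',M,e,'hole',H,f)
d=M-H; y=np.arctan2(d[1],d[0]); ex=np.array([np.cos(y),np.sin(y),0]); ey=np.array([-ex[1],ex[0],0]); print('yaw',y,'ball from med',M-.076*ex)
print('ball from stem',S-.012*ey,'from tab',T+.02*ey)
for q in (a(154,169),b(260,485)): print('stem z.17',onz(*q,.17)-.012*ey)
for q in (a(312,166),b(107,486)): print('tab z.17',onz(*q,.17)+.02*ey)
```

```text
stem [ 0.51207248 -0.16031208  0.17117308] [np.float64(0.6837171435711228), np.float64(0.6837171435709494)] tab [ 0.52613135 -0.18902141  0.17074196] [np.float64(0.5778409330882723), np.float64(0.5778409330882531)]
sep 0.031966828671063534 yaw x 0.4553713257950238
med [ 0.58628662 -0.13789699  0.11092169] [np.float64(0.06104279997703655), np.float64(0.06104279997713041)] hole [ 0.436662   -0.21071913  0.11332574] [np.float64(0.5314741532069976), np.float64(0.5314741532069402)]
yaw 0.4529502191611293 ball from med [ 0.51795046 -0.17115612  0.11092169]
ball from stem [ 0.51732392 -0.171102    0.17117308] from tab [ 0.51737895 -0.17103822  0.17074196]
stem z.17 [ 0.51772238 -0.17169379  0.17      ]
stem z.17 [ 0.51712597 -0.17040071  0.17      ]
tab z.17 [ 0.51776054 -0.17161402  0.17      ]
tab z.17 [ 0.51718527 -0.17057085  0.17      ]
```

```bash
python3 -m inch '[{"ax":0,"ay":-0.007,"az":0,"x":1.7,"y":25,"z":-2.4,"hand":-1},{"ax":0,"ay":0,"az":0,"x":0,"y":35,"z":0,"hand":-1},{"ax":0,"ay":0,"az":0,"x":0,"y":30,"z":0,"hand":-1},{"ax":0,"ay":0,"az":0,"x":0,"y":20,"z":0,"hand":-1},{"ax":0,"ay":0,"az":0,"x":0,"y":10,"z":0,"hand":-1}]'
python3 -m inch '[{"ax":0,"ay":0,"az":0,"x":0,"y":0,"z":0,"hand":-1},{"ax":0,"ay":0,"az":0,"x":0,"y":0,"z":0,"hand":-1},{"ax":0,"ay":0,"az":0,"x":0,"y":0,"z":0,"hand":-1}]'
python3 - <<'E'
from h import *
plan([.5165,-.1693,.146],2.025)
E
```

```text
time: 13.75
eef_pos: [0.5151, -0.1678, 0.1777]
tcp_rot: [-0.372, -0.6, 0.6, 0.377]
contact_force: [-0.3, -0.2, -0.9]
opening: 1.002
time: 14.0
eef_pos: [0.5183, -0.1702, 0.1842]
tcp_rot: [0.375, 0.6, -0.6, -0.373]
contact_force: [-0.5, -0.6, 0.1]
opening: 1.002
t 14.0 tcp [ 0.5183 -0.1702  0.1842] yaw 2.026 q [-0.5   0.06  1.95 -0.    1.13 -2.53] down [ 0.003 -0.002 -1.   ] F [-0.5 -0.6  0.1] open 1.002
ay 0.001 shift [ 1.7 38.2  1.3] unturned [ 1.7 38.2  1.3]
```

```bash
python3 -m inch '[{"ax":0,"ay":0,"az":0,"x":0,"y":14,"z":0,"hand":-1},{"ax":0,"ay":0,"az":0,"x":0,"y":14,"z":0,"hand":-1},{"ax":0,"ay":0,"az":0,"x":0,"y":10,"z":0,"hand":-1},{"ax":0,"ay":0,"az":0,"x":0,"y":0,"z":0,"hand":-1},{"ax":0,"ay":0,"az":0,"x":0,"y":0,"z":0,"hand":-1}]'
python3 -m inch '[{"ax":0,"ay":0,"az":0,"x":0,"y":0,"z":0,"hand":-1},{"ax":0,"ay":0,"az":0,"x":0,"y":0,"z":0,"hand":-1},{"ax":0,"ay":0,"az":0,"x":0,"y":0,"z":0,"hand":-1}]'
python3 - <<'E'
from h import *
plan([.5165,-.1693,.146],2.025)
E
```

```text
time: 14.42
eef_pos: [0.5175, -0.17, 0.1449]
tcp_rot: [0.374, 0.6, -0.6, -0.374]
contact_force: [0.5, 0.6, 0.4]
opening: 1.004
time: 14.67
eef_pos: [0.5178, -0.1702, 0.1454]
tcp_rot: [0.375, 0.6, -0.6, -0.374]
contact_force: [0.1, -0.3, 0.4]
opening: 1.002
t 14.6667 tcp [ 0.5178 -0.1702  0.1454] yaw 2.026 q [-0.5   0.1   1.98  0.    1.06 -2.53] down [ 0.002 -0.001 -1.   ] F [ 0.1 -0.3  0.4] open 1.002
ay 0.001 shift [ 1.3 -0.6  0.8] unturned [ 1.3 -0.6  0.8]
```

Close now with the small correction applied.

```bash
python3 -m inch '[{"ax":0,"ay":0,"az":0,"x":1.2,"y":0,"z":0.8,"hand":-1},{"ax":0,"ay":0,"az":0,"x":0,"y":0,"z":0,"hand":1},{"ax":0,"ay":0,"az":0,"x":0,"y":0,"z":0,"hand":1},{"ax":0,"ay":0,"az":0,"x":0,"y":0,"z":0,"hand":1},{"ax":0,"ay":0,"az":0,"x":0,"y":0,"z":0,"hand":1}]' 60
python3 -m inch '[{"ax":0,"ay":0,"az":0,"x":0,"y":0,"z":0,"hand":1},{"ax":0,"ay":0,"az":0,"x":0,"y":0,"z":0,"hand":1},{"ax":0,"ay":0,"az":0,"x":0,"y":0,"z":0,"hand":1},{"ax":0,"ay":0,"az":0,"x":0,"y":0,"z":0,"hand":1}]' 60
python3 -m inch '[{"ax":0,"ay":0,"az":0,"x":0,"y":0,"z":0,"hand":1},{"ax":0,"ay":0,"az":0,"x":0,"y":0,"z":0,"hand":1},{"ax":0,"ay":0,"az":0,"x":0,"y":0,"z":0,"hand":1}]' 60
python3 - <<'E'
from h import *
plan([.5165,-.1693,.266],2.025)
E
```

```text
time: 15.08
eef_pos: [0.5169, -0.1701, 0.1452]
tcp_rot: [-0.376, -0.6, 0.6, 0.373]
contact_force: [0.5, -1.0, 0.2]
opening: 0.452
time: 15.42
eef_pos: [0.5162, -0.1686, 0.1455]
tcp_rot: [0.374, 0.6, -0.599, -0.375]
contact_force: [-1.7, 2.4, 6.6]
opening: 0.308
time: 15.67
eef_pos: [0.5161, -0.1686, 0.1455]
tcp_rot: [0.374, 0.6, -0.599, -0.375]
contact_force: [-2.0, 2.6, 5.7]
opening: 0.307
t 15.6667 tcp [ 0.5161 -0.1686  0.1455] yaw 2.026 q [-0.5   0.1   1.98  0.    1.06 -2.53] down [-0.     0.001 -1.   ] F [-2.   2.6  5.7] open 0.307
ay 0.001 shift [-7.000e-01 -1.205e+02 -1.000e-01] unturned [-7.000e-01 -1.205e+02 -1.000e-01]
```

```bash
python3 -m inch '[{"ax":0,"ay":0,"az":0,"x":0.5,"y":0,"z":0,"hand":1},{"ax":0,"ay":0,"az":0,"x":0,"y":-3,"z":0,"hand":1},{"ax":0,"ay":0,"az":0,"x":0,"y":-4,"z":0,"hand":1},{"ax":0,"ay":0,"az":0,"x":0,"y":-4,"z":0,"hand":1},{"ax":0,"ay":0,"az":0,"x":0,"y":0,"z":0,"hand":1}]'
```

```text
time: 16.08
eef_pos: [0.5151, -0.1683, 0.1547]
tcp_rot: [0.374, 0.6, -0.6, -0.375]
contact_force: [1.1, 0.3, -6.0]
opening: 0.307
```

```bash
python3 -m inch '[{"ax":0,"ay":0,"az":0,"x":0,"y":-6,"z":0,"hand":1},{"ax":0,"ay":0,"az":0,"x":0,"y":-8,"z":0,"hand":1},{"ax":0,"ay":0,"az":0,"x":0,"y":-8,"z":0,"hand":1},{"ax":0,"ay":0,"az":0,"x":0,"y":-8,"z":0,"hand":1},{"ax":0,"ay":0,"az":0,"x":0,"y":-4,"z":0,"hand":1}]'
python3 -m inch '[{"ax":0,"ay":0,"az":0,"x":0,"y":-8,"z":0,"hand":1},{"ax":0,"ay":0,"az":0,"x":0,"y":-10,"z":0,"hand":1},{"ax":0,"ay":0,"az":0,"x":0,"y":-14,"z":0,"hand":1},{"ax":0,"ay":0,"az":0,"x":0,"y":-14,"z":0,"hand":1},{"ax":0,"ay":0,"az":0,"x":0,"y":-12,"z":0,"hand":1}]'
python3 -m inch '[{"ax":0,"ay":0,"az":0,"x":0,"y":-12,"z":0,"hand":1},{"ax":0,"ay":0,"az":0,"x":0,"y":-10,"z":0,"hand":1},{"ax":0,"ay":0,"az":0,"x":0,"y":-6,"z":0,"hand":1},{"ax":0,"ay":0,"az":0,"x":0,"y":0,"z":0,"hand":1},{"ax":0,"ay":0,"az":0,"x":0,"y":0,"z":0,"hand":1}]'
python3 -m inch '[{"ax":0,"ay":0,"az":0,"x":0,"y":0,"z":0,"hand":1},{"ax":0,"ay":0,"az":0,"x":0,"y":0,"z":0,"hand":1},{"ax":0,"ay":0,"az":0,"x":0,"y":0,"z":0,"hand":1},{"ax":0,"ay":0,"az":0,"x":0,"y":0,"z":0,"hand":1},{"ax":0,"ay":0,"az":0,"x":0,"y":0,"z":0,"hand":1}]'
python3 - <<'E'
from h import *
snap('side','s9'); snap('wrist','w9')
plan([.5165,-.1693,.266],2.025); s=get_state(); print(s['wrist_torque'],np.abs(s['dq']).max())
k=lambda n,x,y,w,h:cv2.resize(cv2.imread(f'pics/{n}.png')[y:y+h,x:x+w],(400,600))
cv2.imwrite('pics/f.png',np.hstack([k('s9',240,100,140,210),k('w9',140,0,280,420)]))
E
```

```text
time: 16.5
eef_pos: [0.5165, -0.1689, 0.1915]
tcp_rot: [0.375, 0.6, -0.6, -0.373]
contact_force: [1.4, -0.8, -5.7]
opening: 0.311
time: 16.92
eef_pos: [0.5159, -0.1687, 0.249]
tcp_rot: [0.375, 0.6, -0.6, -0.374]
contact_force: [1.1, -0.0, -6.2]
opening: 0.307
time: 17.33
eef_pos: [0.5157, -0.1687, 0.2754]
tcp_rot: [0.374, 0.6, -0.6, -0.374]
contact_force: [0.7, -0.4, -6.7]
opening: 0.31
time: 17.75
eef_pos: [0.5156, -0.1686, 0.2749]
tcp_rot: [-0.374, -0.6, 0.6, 0.375]
contact_force: [0.6, 0.6, -6.9]
opening: 0.308
t 17.85 tcp [ 0.5157 -0.1687  0.2751] yaw 2.026 q [-0.5  -0.03  1.87 -0.    1.31 -2.53] down [-0.  0. -1.] F [-0.1 -0.5 -5.8] open 0.31
ay 0.001 shift [-0.9  9.1 -0.5] unturned [-0.9  9.1 -0.5]
[-0.00032275 -0.02702462  0.03711003] 0.0017762399267625003
```

View pics/f.png

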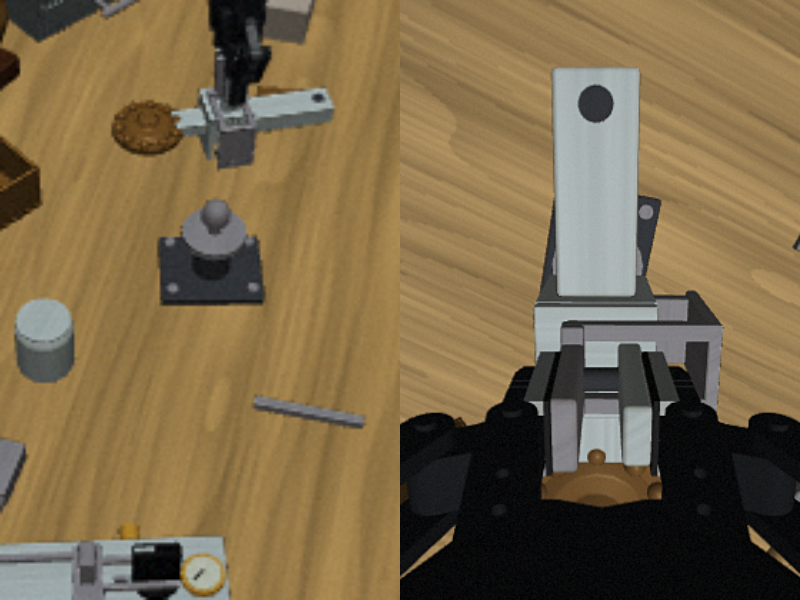

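The carrier is free of the ball and gripped by both stem and tab. The lock is still home, lower left in the side view. A quick level check before handing in.

Run:
```python
from h import *
H,e=tri(('s9',(351.65,133.95)),('w9',(140+196*.7,104*.7))); print('hole',H,e)
b=np.array([.5160,-.1705]); ex=np.array([np.cos(.454),np.sin(.454)])
for dz in(-.01,0,.01): # medallion/hole pixel predicted if level +-10mm; seated heights .111,.113 (+.1296)
    m=[*(b+.076*ex),.1105+.1296+dz]; h=[*(b-.0905*ex),.113+.1296-dz]; print(dz,proj('s9',[m,h]).round(1).tolist(),'seen [291.8,144.5],[351.7,134.0]')
```

```text
hole [ 0.43527547 -0.20991171  0.23977828] [np.float64(0.8340012975041717), np.float64(0.8340012975040145)]
-0.01 [[291.8, 144.5], [352.2, 130.4]] seen [291.8,144.5],[351.7,134.0]
0 [[291.9, 141.8], [351.7, 133.1]] seen [291.8,144.5],[351.7,134.0]
0.01 [[292.0, 139.0], [351.2, 135.9]] seen [291.8,144.5],[351.7,134.0]
```

Run:
```python
from h import *
M=np.array([.5863,-.1379,.1109]);H=np.array([.4367,-.2107,.1133]); up=np.array([-.001,0,.1296])
print('seated side',proj('side0',[M,H]).round(1).tolist(),'seen [291,175],[346,166.8]')
print('lifted side',proj('s9',[M+up,H+up]).round(1).tolist(),'seen [291.8,144.5],[351.7,134.0]')
print('wrist hole',proj('w9',[H+up,H+up+[0,0,.005]]).round(1).tolist(),'seen [277.2,72.8]')
crop('s9','s9c',270,100,370,175,8)
```

```text
seated side [[290.1, 174.4], [345.4, 166.1]] seen [291,175],[346,166.8]
lifted side [[291.6, 141.4], [351.4, 132.9]] seen [291.8,144.5],[351.7,134.0]
wrist hole [[275.8, 70.1], [275.6, 68.4]] seen [277.2,72.8]
```

View pics/s9c.png

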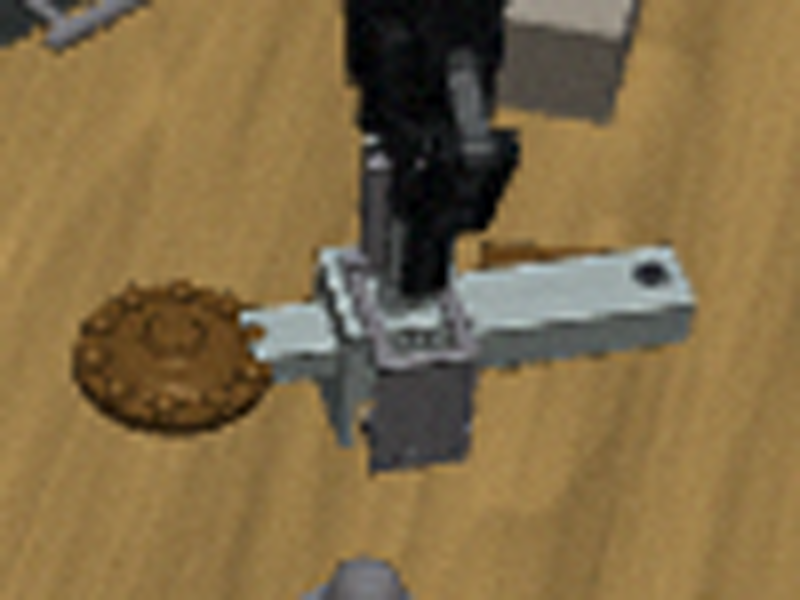

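In the enlarged crop the medallion boss is at (291.6,141.6) against (291.6,141.4) predicted for a level lift. The hole is at (351.5,134.0) against (351.4,132.9), which matches the offset it already had when seated. The carrier is level, so I'm handing in.

```bash
python3 -c "
from plant import sign_off; print(sign_off())"
```

```text
the job is handed in; nothing more can be done
None
```

The job is done and handed in at about 18 s of robot time, well inside the 61 s limit.

- **Knob:** I turned the T-knob about 1.05 rad anticlockwise. The wrist picture then showed its pointer in line with the mark.
- **Fork lock:** I slid it 75 mm and pushed until it met the stop at about 20 N. The picture showed its prongs straddling the bar.
- **Carrier:** I pinched the latch tab to the stem at 60 N. The carrier came up with only about its own weight, 6–7 N, on the wrist. It is held still and about 130 mm above its seat, over the mount.

**Last checks:**
- **Disagreement, resolved:** My first reading of the medallion in the side picture put it about 3 pixels (10 mm) too low. An enlarged crop showed I had picked the wrong point; with the right one it fits a level lift to 0.2 px. The tongue's hole reads 1.1 px low (0.7 px when seated), about 1 mm.
- **Wrist view:** The same hole reads about 3 px off the prediction in the wrist picture. I did not follow that up.
- **Gripper opening:** With the tab pulled it reads 26 mm against the nominal 28. The earlier grasps also read low, by about 0.5–1 mm.
- **Loose items:** I saw no sign that I moved anything else, but I did not measure the loose items again.

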